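Lock the pearl carrier in the drilling fixture with a quarter-turn T-slot clamp

ROBOT

A 7-joint arm with a two-finger parallel gripper is mounted at the origin on a cart in front of the work surface, level with it; the furniture and walls round the work are solid. World frame = base frame: x ahead of the robot, y to its left, z up, the work surface at z = 0. Lengths are in m, angles in rad, forces in N, time in s.
With the tool pointing down it reaches from about 0.425 to 0.875 m from the base axis. Payload 4.7 kg.
Tool frame: the origin (TCP) lies midway between the tips of the shut fingers; the grasp point (between the pads) lies 19 mm behind it (hold_point_z is the distance from the TCP to the grasp point, in m); z points along the fingers, y is the line along which they close (so a half turn about z gives the same grasp; the last joint's range is limited). The gripper opens to 87 mm and grips with 3 to 60 N. Pads are 19 mm wide; open, the fingers measure 117 mm over their backs; the gripper's body (75 mm by 190 mm) begins 51 mm behind the grasp point.
Start: joints at [-1.269, 0.321, -0.07, 1.45, 0.023, 1.371, -0.057], TCP at [0.185, 0.623, 0.223] pointing down, gripper open.
Joint ranges: [-2.86, 2.86], [-0.3, 2.09], [-1.38, 1.24], [0.06, 2.45], [-1.56, 4.7], [0.09, 2.05], [-2.69, 2.69]. Speed limits (rad/s): [2.57, 2.57, 3.14, 3.14, 3.14, 3.14, 3.14].

INTERFACE

Orientations are given as a unit quaternion [w, x, y, z].
In Python, from plant import * gives the robot as it stands.
- The arm moves only by the tool servo_tool, never from a script. Its argument "targets" is a list of rows, each an object of numbers: "dx", "dy", "dz": the shift along the tool's x, y, z normalised to -1 to 1, where 1 is 80 mm; "rx", "ry", "rz": the turn, a rotation vector about the tool's x, y, z normalised to -1 to 1, where 1 is 180 degrees. In form: [{"dx": .., "dy": .., "dz": .., "rx": .., "ry": .., "rz": ..}, ...]. A call has 1 to 10 rows; each row shifts and turns the commanded pose from where the row before left it, along the tool's axes as they then stand; what a row does not reach is not made up. A row lasts 1/12 s, in which the tool goes at most 41.7 mm and 7.16 degrees, less where a joint would pass 70% of its speed; a pose out of reach is approached as far as the arm can. A call with a number of a shift or a turn outside -1 to 1 is refused whole. A call with a gripper value outside its range is refused whole. "claw" is the gripper's target within -1 to 1 (shut at 1, half-way at 0, fully open at -1), set as the call begins (left out, the last holds). The fingers move at their own pace and stop on an object; "force" is the grip in N (left out, the last holds). Time passes only in rows, so rows that do not move let the fingers close. It gives the time, the measured TCP pose, the force, the opening and the grip force at its end, in the units of the state.
- read_state(): the state, without advancing time (a new reading comes with each control period).
- grab_frame(name): name is "scene" or "top" or "wrist"; returns (picture, depth): 384x512x3 uint8, red, green, blue; 384x512 float32, m along the optical axis (not along the pixel's ray), 0 where there is no reading.
- camera_params(name): a dict with "camera_matrix" (3x3 intrinsics, pixels), "distortion" ([k1, k2, p1, p2, k3] as OpenCV has them; the pictures are not rectified), "R" (3x3) and "t" (3): a world point X has camera coordinates R X + t; the wrist camera has in their place "mount" (4x4, takes a point from camera to tool coordinates, whose origin is the TCP and whose axes are the flange's). Camera axes: x right, y down, z forward; pixel columns grow to the right and rows downward; lengths in m; the calibration is good to about 2 mm. A picture is of the moment at which its call begins: read the wrist's pose just before it. camera_params takes no time and is no camera call.
- sign_off(): hands the job in; it is judged then, once.
The state is a dict: "clock": time; "q": joint angles; "joint_velocities": joint speeds; "effort": joint torques, N m; "tcp_pos": TCP position; "tcp_rot": TCP orientation; "force": force on the tool from outside, world axes, zero at the start; "torque": the same for the moment, N m; "opening": opening from 0.0 (shut) to 1.0 (fully open); "grasp_force": force on a finger pad.
Only numpy, scipy, OpenCV 4.12 (cv2) and the standard library are available. Lean on these libraries where they do the work, as an engineer would, in place of code of your own. Each camera call takes 0.05 s, during which the arm holds its last target. There are 200 camera calls.

TASK

Take the orange-handled clamp out of its wooden block and drop its T-head lengthwise into the fixture's slot behind the black pearl carrier, its nose pointing left as seen looking along the slot to the dark end fence. Slide it along so that it pushes the carrier fully home against the fence, then give it a quarter turn, so that the head locks under the slot's lips and the nose comes over the carrier's brass toe, and let go with it seated flat and snug against the carrier. Never lift or tip the carrier, and leave the dish, tweezers, screwdriver and loupe where they are.

Things in the scene. Friction and masses are not known exactly. Their poses are not given: they have to be found in the camera images.
- fixture: Aluminium T-slot drilling fixture, fixed on the worktop: plate 84 (x) by 200 (y) by 23 mm high, origin at the centre of its underside, z up. The T-slot runs along y in the middle (x = 0), open at both ends; +y points to the dark steel end fence. Two steel guide rails (6 mm high, inner faces at x = +-24 mm, y -40 to +78 mm) keep the carrier straight.
- slot_entry (a point): On the slot's centre line at plate-top height, fixture y = -78 mm (axes as the fixture's): clear place to drop the head in. The slot's mouth is 15 mm wide with 1.5 mm bevelled edges; the lips are 8 mm thick (fixture z 15 to 23 mm); the channel beneath is 28 mm wide and 10 mm high (z 5 to 15 mm).
- fence_face (a point): Foot of the end fence's inner face on the slot's centre line, at plate-top height, fixture y = +78 mm. Axes as the fixture's. The fence is a dark steel bar 62 mm wide, 14 mm thick, 18 mm high.
- carrier: Black pearl carrier, loose, about 0.22 kg, between the rails, axes as the fixture's: 46 (x) by 80 (y) mm, origin at its underside's centre. Brass-topped toe: y -40 to -18 mm, 12 mm high, with a 4 mm brass stop rib on it (x 9 to 13 mm, to 22 mm high); the rest 22 mm, pearls to 26. Starts 12 to 35 mm short of the fence; home, its origin is at fixture y = +38 mm. Pushing takes 1 to 3 N.
- clamp: Quarter-turn hold-down clamp, loose, about 0.16 kg, upright. Origin on its axis at the underside of the round steel collar (34 mm diameter, 14 mm high) that rests on the plate; z up; nose along +y. Put in with the nose to the left (fixture -x), its yaw = fixture yaw + 90 degrees; locked, its yaw = fixture yaw. Home against the carrier its origin is at fixture y = -19, z = 23 mm.
- clamp_head (a point): Centre of the T-head's underside, 16.6 mm below the clamp's origin. Head: 26.4 mm long along clamp x with rounded ends, 12.4 mm wide along y, 8 mm high, bevelled underneath, on a round neck 12.4 mm thick. Once down in the channel it turns freely about the clamp's axis; nose left to nose over the toe is a quarter turn clockwise seen from above.
- clamp_nose (a point): On the underside of the dark steel nose, 30 mm from the axis along clamp +y, 14 mm above the clamp's origin. The nose reaches 35 mm from the axis; its top is 21 mm above the origin. It passes 2 mm above the carrier's toe and meets the toe's stop rib 5 to 9 degrees past the quarter turn. Axes as the clamp's.
- clamp_grip (a point): On the clamp's axis 45 mm above its origin, in the orange wing handle: 12 mm thick (clamp x), 34 mm long (y), from 22 to 55 mm above the origin. Pinch it here from above across clamp x. Axes as the clamp's.
- rest_block: Beech rest block, fixed, 64 (x) by 92 (y) by 26 mm high, origin at the centre of its underside. The clamp's head hangs in a loose pocket (35 x 18 mm, centred at y = +8 mm), collar on the block's top, nose along block +y; lift it straight up 20 mm or more to clear. Three steel pins stand 10 mm proud at y = -34 mm.
- brass_dish: Bystander: empty brass four-lobed dish, 78 x 83 x 22 mm, loose. Origin at the centre of its underside.
- tweezers: Bystander: fine steel tweezers, 12 x 115 x 10 mm, loose, lying along their own y. Origin at the centre of the underside.
- small_driver: Bystander: precision screwdriver with a blue barrel, 10 x 108 x 10 mm, loose, lying along its own y. Origin at the centre of the underside.
- loupe: Bystander: folding eye loupe, 27 x 60 x 15 mm, loose. Origin at the centre of the underside.
Not all that is in view belongs to the job. What is shaped like the clamp but turquoise is not meant. What is shaped like the carrier but purple or turquoise is not meant.

How it is judged:
By the outcome, as a careful person would: the job done as asked, in the order asked, and still so for the second after the job is handed in, with the robot touching nothing.
It also fails if it takes over 48 s, if anything falls off the work surface, if the arm or the gripper's body presses on something with over 40 N, if the wrist force passes 120 N, or if a joint passes its speed limit or range.

## Working session

There is one attempt and no reset: what is moved stays moved. The work goes in short steps, Python scripts to look and compute and a tool call to move; the robot and the scene stay as the last step left them, time stands still between calls to the robot, and variables do not carry over. Pictures are saved under pics/ and viewed, at most 10 in all, crops included, and the job is handed in when it is done.

Besides the shell and the picture viewer there is one more tool, called after "Call:" by a JSON object that holds its "api" and its "payload", one argument or row to a line. servo_tool: Moves the arm, as the interface text tells. Its arguments: {"type":"object","properties":{"targets":{"type":"array"},"claw":{"type":"number"},"force":{"type":"number"}},"required":["targets"]}

```bash
mkdir -p pics; cat > h.py <<'E'
from plant import *
import numpy as np, cv2
def save(n,f,crop=None,s=1):
    p=f[0][:,:,::-1]
    if crop: p=p[crop[1]:crop[3],crop[0]:crop[2]]
    cv2.imwrite('pics/'+n+'.png',cv2.resize(p,None,fx=s,fy=s,interpolation=cv2.INTER_CUBIC))
E
python3 - <<'E'
from h import *
print(read_state())
for n in('scene','top','wrist'):
    p=camera_params(n);print(n,p)
    f=grab_frame(n);np.savez('f_'+n,p=f[0],d=f[1])
    save(n+'0',f,s=1.5 if n=='top' else 1)
E
ls
```

```text
{'clock': 0.0, 'q': array([-1.2688806 ,  0.3217879 , -0.07006929,  1.45168927,  0.0226531 ,
        1.37080394, -0.05691998]), 'joint_velocities': array([-0.00037439, -0.00126515, -0.00099125, -0.00029497,  0.00023331,
       -0.00136701, -0.00054558]), 'effort': array([ 1.53140440e-04, -4.91287100e+01, -4.03871946e-01, -3.12535608e+01,
       -6.39124797e-02,  4.33156290e-02,  1.65786582e-04]), 'tcp_pos': array([0.18442457, 0.62270178, 0.22147705]), 'tcp_rot': array([-5.82597260e-05,  1.43408208e-01,  9.89663165e-01, -9.49453808e-04]), 'force': array([ 0.14606403,  0.08218844, -0.22558805]), 'torque': array([-0.00556866,  0.00670028,  0.0230638 ]), 'grasp_force': 0.0, 'opening': 1.001380701526214}
scene {'camera_matrix': array([[417.42687116,   0.        , 256.95629351],
       [  0.        , 417.42687116, 180.82738581],
       [  0.        ,   0.        ,   1.        ]]), 'distortion': array([-0.10856465,  0.        ,  0.        ,  0.        ,  0.        ]), 'R': array([[ 0.85697278, -0.51493786, -0.02089631],
       [-0.28572562, -0.44098545, -0.85081884],
       [ 0.42890386,  0.
[... 506 characters left out ...]
[0.07521482, 0.55395202, 1.20247294])}
wrist {'camera_matrix': array([[274.53080334,   0.        , 255.53934508],
       [  0.        , 274.53080334, 195.47085209],
       [  0.        ,   0.        ,   1.        ]]), 'distortion': array([-0.02321823,  0.        ,  0.        ,  0.        ,  0.        ]), 'mount': array([[ 5.45203763e-04, -9.52405809e-01, -3.04832540e-01,
         8.28134792e-02],
       [ 9.99999820e-01,  4.43138550e-04,  4.04011775e-04,
        -2.76755776e-04],
       [-2.49700111e-04, -3.04832706e-01,  9.52405879e-01,
        -1.61941779e-01],
       [ 0.00000000e+00,  0.00000000e+00,  0.00000000e+00,
         1.00000000e+00]])}
f_scene.npz
f_top.npz
f_wrist.npz
h.py
pics
```

View pics/top0.png

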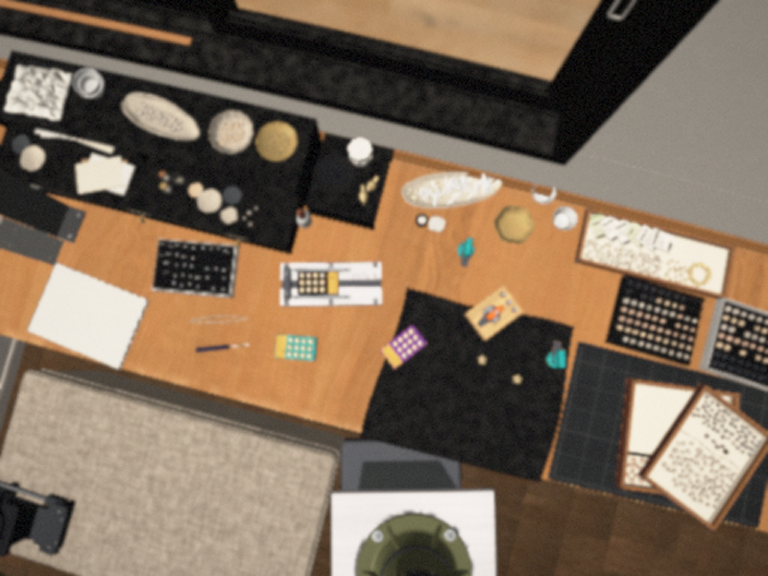

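View pics/scene0.png

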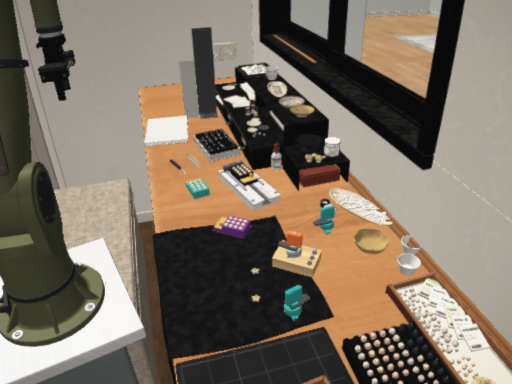

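The clamp candidates (top picture at 1.5x) are the orange one at (490,312), in the beech block, and two turquoise ones at (466,250) and (556,355). I take the orange one. The carrier candidates are the black one in the fixture at (318,283), a purple one at (405,346) and a turquoise one at (297,347). I take the black one; its fence is at the left end, world +y.

```bash
cat >> h.py <<'E'
from scipy.spatial.transform import Rotation as Ro
def cam(n,st=None):
    p=camera_params(n);K=p['camera_matrix'];D=np.array(p['distortion'])
    if 'mount' in p:
        q=st['tcp_rot'];Rt=Ro.from_quat(np.r_[q[1:],q[0]]).as_matrix();M=p['mount']
        Rc=Rt@M[:3,:3];c=st['tcp_pos']+Rt@M[:3,3];return K,D,Rc,c
    return K,D,p['R'].T,-p['R'].T@p['t']
def ray(C,uv):
    n=cv2.undistortPoints(np.array(uv,float).reshape(-1,1,2),C[0],C[1])[:,0]
    return np.c_[n,np.ones(len(n))]@C[2].T
def atz(C,uv,z):
    r=ray(C,uv);return C[3]+r*((z-C[3][2])/r[:,2])[:,None]
def tri(Cs,uvs):
    A=np.zeros((3,3));b=np.zeros(3)
    for C,u in zip(Cs,uvs):
        r=ray(C,[u])[0];r/=np.linalg.norm(r);P=np.eye(3)-np.outer(r,r);A+=P;b+=P@C[3]
    return np.linalg.solve(A,b)
def wpt(C,uv,d):
    return C[3]+ray(C,uv)*np.array(d)[:,None]
def proj(C,X):
    return cv2.projectPoints(np.array(X,float).reshape(-1,3),cv2.Rodrigues(C[2].T)[0],-C[2].T@C[3],C[0],C[1])[0][:,0]
def orange(p,roi):
    h=cv2.cvtColor(p,cv2.COLOR_RGB2HSV);m=cv2.inRange(h,(3,170,130),(14,255,255))
    k=np.zeros_like(m);k[roi[1]:roi[3],roi[0]:roi[2]]=m[roi[1]:roi[3],roi[0]:roi[2]];return k
E
python3 - <<'E'
from h import *
T=cam('top');S=cam('scene')
t=np.load('f_top.npz');s=np.load('f_scene.npz')
m=orange(t['p'],(305,185,355,230));m2=orange(s['p'],(270,220,320,280))
c=[np.argwhere(x>0).mean(0)[::-1] for x in(m,m2)];print(c,m.sum()/255,m2.sum()/255)
print('orange tri',tri([T,S],c))
d=np.median(t['d'][m>0]);print('depth',wpt(T,[c[0]],[d]))
# fixture
g=cv2.cvtColor(t['p'],cv2.COLOR_RGB2HSV);w=cv2.inRange(g,(0,0,150),(180,45,255))
k=np.zeros_like(w);k[168:210,180:262]=w[168:210,180:262]
r=cv2.minAreaRect(np.argwhere(k>0)[:,::-1].astype(np.float32));b=cv2.boxPoints(r)
X=atz(T,b,.023);print('fix',X,X.mean(0))
for u in[(230,176),(245,199),(200,199)]: print(wpt(T,[u],[t['d'][u[1],u[0]]]))
a=cv2.resize(t['p'][155:245,170:390],None,fx=3.5,fy=3.5,interpolation=2)
b=cv2.resize(s['p'][150:290,180:340],None,fx=3.5,fy=3.5,interpolation=2)[:280]
b=cv2.resize(s['p'][220:290,240:350],(770,280)[:2] and (440,280),interpolation=2)
o=np.zeros((600,770,3),np.uint8);o[:315]=a;o[315:595,:440]=b;cv2.imwrite('pics/crop1.png',o[:,:,::-1])
E
```

```text
[array([328.52941176, 208.82352941]), array([293.86387435, 238.68062827])] 17.0 191.0
orange tri [ 0.49281059 -0.15729217  0.06378705]
depth [[ 0.49019502 -0.15345308  0.0801616 ]]
fix [[0.60067986 0.25476743 0.023     ]
 [0.59813761 0.05782798 0.023     ]
 [0.51451006 0.05889194 0.023     ]
 [0.51680864 0.25421842 0.023     ]] [0.55753404 0.15642644 0.023     ]
[[0.59566948 0.12622529 0.02505135]]
[[0.52667652 0.08238752 0.02286472]]
[[0.52759878 0.21484417 0.02950536]]
```

View pics/crop1.png

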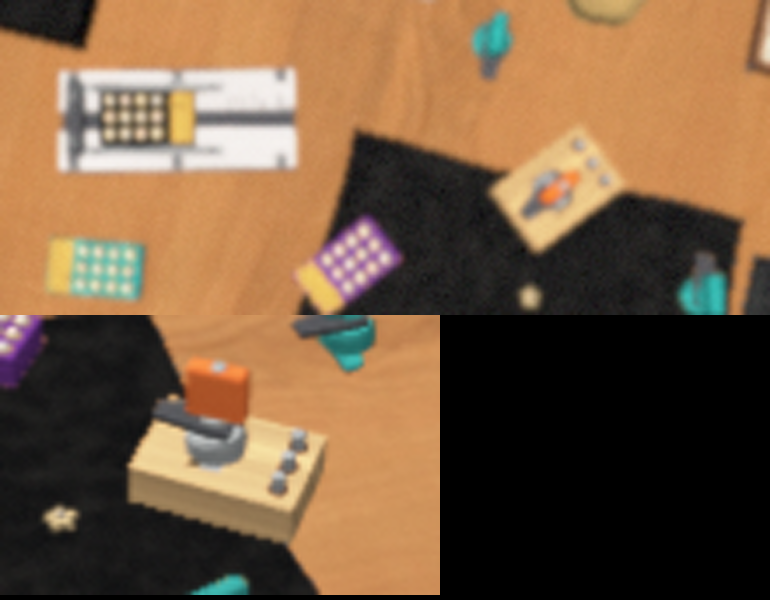

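The top crop confirms the choice. The orange clamp sits in the beech block at (555,188), nose to the lower left and pins to the right. The fixture has its fence at (73,120) and the carrier's brass toe at (182,118). I'm now moving over the fixture for a closer look.

Call:
{"api": "servo_tool", "payload": {
  "targets": [
    {"dx":-0.457,"dy":-0.156},
    {"dx":-0.457,"dy":-0.156},
    {"dx":-0.457,"dy":-0.156},
    {"dx":-0.457,"dy":-0.156},
    {"dx":-0.457,"dy":-0.156},
    {"dx":-0.457,"dy":-0.156},
    {"dx":-0.457,"dy":-0.156},
    {"dx":-0.457,"dy":-0.156},
    {"dx":-0.457,"dy":-0.156},
    {"dx":-0.457,"dy":-0.156}
  ],
  "claw": -1
}}

```text
invalid input
```

Call:
{"api": "servo_tool", "payload": {
  "targets": [
    {"dx":-0.205,"dy":-0.38},
    {"dx":-0.205,"dy":-0.38},
    {"dx":-0.205,"dy":-0.38},
    {"dx":-0.205,"dy":-0.38},
    {"dx":-0.205,"dy":-0.38},
    {"dx":-0.205,"dy":-0.38},
    {"dx":-0.205,"dy":-0.38},
    {"dx":-0.205,"dy":-0.38},
    {},
    {}
  ]
}}

```text
invalid input
```

```bash
cat >> h.py <<'E'
def delta(pos,yaw):
    "tool shifts (units of 80 mm) to pos, rz (units of 180 deg) bringing tool y to world angle yaw, tilt fix"
    st=read_state();q=st['tcp_rot'];R=Ro.from_quat(np.r_[q[1:],q[0]]).as_matrix()
    a=np.radians(yaw);y=np.array([np.cos(a),np.sin(a),0]);z=np.array([0,0,-1.])
    G=np.c_[np.cross(y,z),y,z]
    print('tcp',st['tcp_pos'].round(4),'yawY',np.degrees(np.arctan2(R[1,1],R[0,1])).round(2),'F',st['force'].round(1),'t',st['clock'],
     'd/80mm',(R.T@(np.array(pos)-st['tcp_pos'])/.08).round(3),'rot/180',(Ro.from_matrix(R.T@G).as_rotvec()/np.pi).round(4))
E
python3 - <<'E'
from h import *
st=read_state();f=grab_frame('wrist');np.savez('w1',p=f[0],d=f[1],pos=st['tcp_pos'],rot=st['tcp_rot']);save('w1',f,s=1.5)
delta([.49,-.155,.19],31)
E
```

```text
tcp [0.1844 0.623  0.2219] yawY 73.51 F [-0.5  0.8 -0.1] t 0.2 d/80mm [-6.422 -8.24   0.408] rot/180 [-3.000e-04  2.000e-04  2.362e-01]
```

View pics/w1.png

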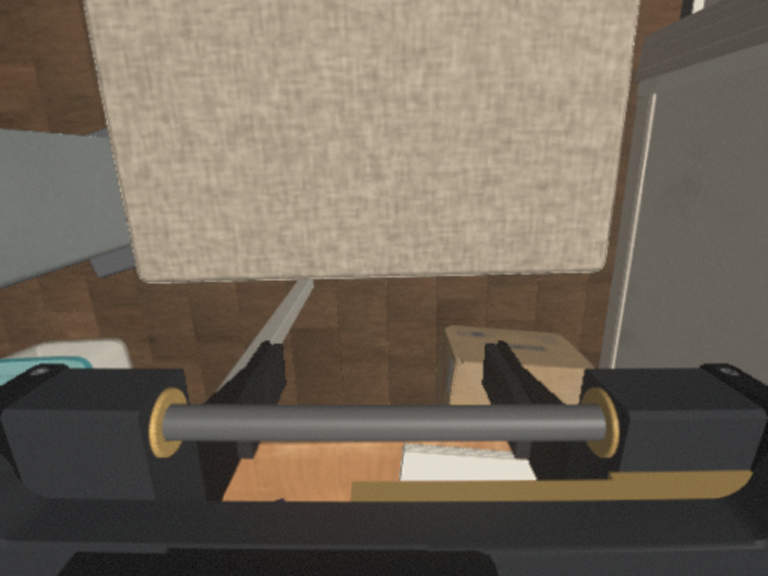

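The move was refused, so the picture only shows the floor and the open fingers at (265,390) and (500,390). Retrying with every key given.

Call:
{"api": "servo_tool", "payload": {
  "targets": [
    {"dx":-0.457,"dy":-0.156,"dz":0,"rx":0,"ry":0,"rz":0},
    {"dx":-0.457,"dy":-0.156,"dz":0,"rx":0,"ry":0,"rz":0},
    {"dx":-0.457,"dy":-0.156,"dz":0,"rx":0,"ry":0,"rz":0},
    {"dx":-0.457,"dy":-0.156,"dz":0,"rx":0,"ry":0,"rz":0},
    {"dx":-0.457,"dy":-0.156,"dz":0,"rx":0,"ry":0,"rz":0},
    {"dx":-0.457,"dy":-0.156,"dz":0,"rx":0,"ry":0,"rz":0},
    {"dx":-0.457,"dy":-0.156,"dz":0,"rx":0,"ry":0,"rz":0},
    {"dx":-0.457,"dy":-0.156,"dz":0,"rx":0,"ry":0,"rz":0},
    {"dx":-0.457,"dy":-0.156,"dz":0,"rx":0,"ry":0,"rz":0},
    {"dx":-0.457,"dy":-0.156,"dz":0,"rx":0,"ry":0,"rz":0}
  ],
  "claw": -1,
  "force": 20
}}

```text
clock: 1.03
tcp_pos: [0.5009, 0.3985, 0.2226]
tcp_rot: [0.0, 0.143, 0.99, 0.0]
force: [0.4, -0.2, 1.2]
opening: 1.0
grasp_force: 0.0
```

Call:
{"api": "servo_tool", "payload": {
  "targets": [
    {"dx":-0.2,"dy":-0.38,"dz":0,"rx":0,"ry":0,"rz":0},
    {"dx":-0.2,"dy":-0.38,"dz":0,"rx":0,"ry":0,"rz":0},
    {"dx":-0.2,"dy":-0.38,"dz":0,"rx":0,"ry":0,"rz":0},
    {"dx":-0.2,"dy":-0.38,"dz":0,"rx":0,"ry":0,"rz":0},
    {"dx":-0.2,"dy":-0.38,"dz":0,"rx":0,"ry":0,"rz":0},
    {"dx":-0.2,"dy":-0.38,"dz":0,"rx":0,"ry":0,"rz":0},
    {"dx":-0.2,"dy":-0.38,"dz":0,"rx":0,"ry":0,"rz":0},
    {"dx":-0.2,"dy":-0.38,"dz":0,"rx":0,"ry":0,"rz":0},
    {"dx":0,"dy":0,"dz":0,"rx":0,"ry":0,"rz":0},
    {"dx":0,"dy":0,"dz":0,"rx":0,"ry":0,"rz":0}
  ]
}}

```text
clock: 1.87
tcp_pos: [0.5539, 0.1273, 0.2227]
tcp_rot: [0.0, 0.146, 0.989, -0.0]
force: [0.4, 1.2, -0.2]
opening: 0.999
grasp_force: 0.0
```

```bash
python3 - <<'E'
from h import *
st=read_state();f=grab_frame('wrist');np.savez('w1',p=f[0],d=f[1],pos=st['tcp_pos'],rot=st['tcp_rot']);save('w1b',f,s=1.5)
delta([.53,-.21,.22],31)
E
```

```text
tcp [0.5534 0.1299 0.2226] yawY 73.41 F [-0.4  0.4  0.2] t 1.9167 d/80mm [-0.933 -4.155  0.029] rot/180 [ 2.000e-04 -2.000e-04  2.356e-01]
```

View pics/w1b.png

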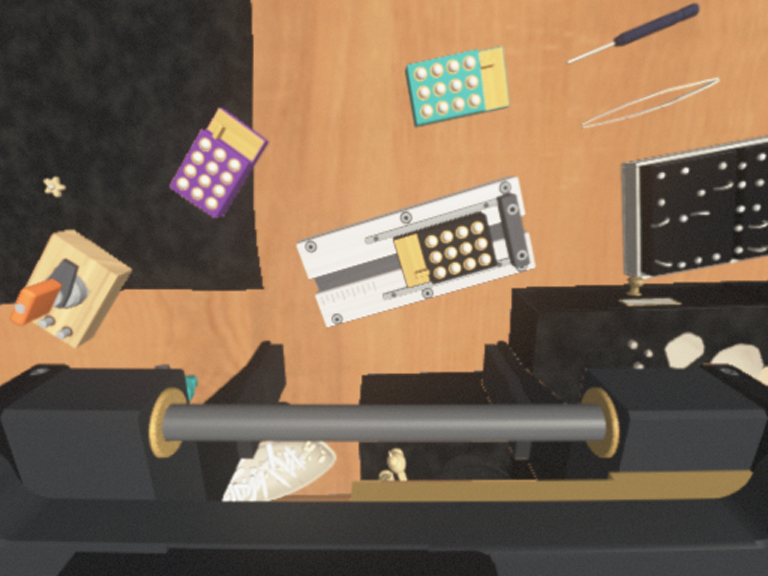

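The close view shows the fixture centred near (415,250), with the slot running from lower left to upper right, the fence at (513,230) and the brass toe at (408,260). The clamp is in its block at (70,290). Next I'm going to the clamp.

Call:
{"api": "servo_tool", "payload": {
  "targets": [
    {"dx":-0.093,"dy":-0.415,"dz":0,"rx":0,"ry":0,"rz":0},
    {"dx":-0.093,"dy":-0.415,"dz":0,"rx":0,"ry":0,"rz":0},
    {"dx":-0.093,"dy":-0.415,"dz":0,"rx":0,"ry":0,"rz":0},
    {"dx":-0.093,"dy":-0.415,"dz":0,"rx":0,"ry":0,"rz":0},
    {"dx":-0.093,"dy":-0.415,"dz":0,"rx":0,"ry":0,"rz":0},
    {"dx":-0.093,"dy":-0.415,"dz":0,"rx":0,"ry":0,"rz":0},
    {"dx":-0.093,"dy":-0.415,"dz":0,"rx":0,"ry":0,"rz":0},
    {"dx":-0.093,"dy":-0.415,"dz":0,"rx":0,"ry":0,"rz":0},
    {"dx":-0.093,"dy":-0.415,"dz":0,"rx":0,"ry":0,"rz":0},
    {"dx":-0.093,"dy":-0.415,"dz":0,"rx":0,"ry":0,"rz":0}
  ]
}}

```text
clock: 2.75
tcp_pos: [0.5312, -0.2084, 0.2225]
tcp_rot: [0.0, 0.141, 0.99, 0.0]
force: [1.0, -0.4, 0.2]
opening: 1.003
grasp_force: 0.0
```

Call:
{"api": "servo_tool", "payload": {
  "targets": [
    {"dx":0,"dy":0,"dz":0,"rx":0,"ry":0,"rz":0.039},
    {"dx":0,"dy":0,"dz":0,"rx":0,"ry":0,"rz":0.039},
    {"dx":0,"dy":0,"dz":0,"rx":0,"ry":0,"rz":0.039},
    {"dx":0,"dy":0,"dz":0,"rx":0,"ry":0,"rz":0.039},
    {"dx":0,"dy":0,"dz":0,"rx":0,"ry":0,"rz":0.039},
    {"dx":0,"dy":0,"dz":0,"rx":0,"ry":0,"rz":0.039},
    {"dx":0,"dy":0,"dz":0,"rx":0,"ry":0,"rz":0},
    {"dx":0,"dy":0,"dz":0,"rx":0,"ry":0,"rz":0}
  ]
}}

```text
clock: 3.42
tcp_pos: [0.5312, -0.2074, 0.2223]
tcp_rot: [-0.0, 0.487, 0.874, 0.0]
force: [0.1, 0.6, -0.6]
opening: 0.999
grasp_force: 0.0
```

```bash
cat >>h.py <<'E'
def wload(n):
    z=np.load(n+'.npz');return z['p'],z['d'],cam('wrist',dict(tcp_pos=z['pos'],tcp_rot=z['rot']))
def wgrab(n,s=1.5):
    st=read_state();f=grab_frame('wrist');np.savez(n,p=f[0],d=f[1],pos=st['tcp_pos'],rot=st['tcp_rot']);save(n,f,s=s)
E
python3 - <<'E'
from h import *
wgrab('w2')
p,d,C=wload('w2');m=orange(p,(0,0,512,235));c=np.argwhere(m>0).mean(0)[::-1];print(m.sum()/255,c,d[m>0][:3],np.median(d[m>0]))
X=wpt(C,np.argwhere(m>0)[:,::-1],d[m>0]);print('zmax',np.percentile(X[:,2],[5,50,95]))
T=X[X[:,2]>np.percentile(X[:,2],95)-.004];r=cv2.minAreaRect((T[:,:2]*1e3).astype(np.float32));print('top',T.mean(0),r)
p1,d1,C1=wload('w1');m1=orange(p1,(0,170,60,225));X1=wpt(C1,np.argwhere(m1>0)[:,::-1],d1[m1>0])
T1=X1[X1[:,2]>np.percentile(X1[:,2],95)-.004];print('w1 top',T1.mean(0),np.percentile(X1[:,2],[5,50,95]),len(T1),cv2.minAreaRect((T1[:,:2]*1e3).astype(np.float32)))
# fixture from depth points in w1
v,u=np.mgrid[90:225,190:365];u=u.ravel();v=v.ravel();P=wpt(C1,np.c_[u,v],d1[v,u])
k=(abs(P[:,2]-.023)<.004);Q=P[k];print('plate z',np.median(Q[:,2]),k.sum())
print('plate rect mm',cv2.minAreaRect((Q[:,:2]*1e3).astype(np.float32)))
h=cv2.cvtColor(p1,cv2.COLOR_RGB2HSV);w=cv2.inRange(h,(0,0,165),(180,40,255));w[:,:195]=0;w[:,360:]=0;w[:115]=0;w[222:]=0
w=cv2.morphologyEx(w,cv2.MORPH_OPEN,np.ones((2,2)))
Xw=atz(C1,np.argwhere(w>0)[:,::-1].astype(float),.023);print('white rect',cv2.minAreaRect((Xw[:,:2]*1e3).astype(np.float32)))
E
```

```text
3.0 [248.33333333 137.        ] [0.29471493 0.3019359  0.30169627] 0.30169627
zmax [0.07947526 0.07969379 0.07984143]
top [ 0.49762521 -0.16634389  0.07966753] ((494.65899658203125, -164.1129913330078), (2.130319595336914, 23.3099365234375), 47.563636779785156)
w1 top [ 0.49583086 -0.14450504  0.0858435 ] [0.05449368 0.06826244 0.07933119] 78 ((479.949462890625, -8.406600952148438), (22.696218490600586, 320.4071960449219), 5.964523792266846)
plate z 0.0227811804742111 4794
plate rect mm ((591.181640625, 160.23040771484375), (146.07386779785156, 207.0323486328125), 0.10293598473072052)
white rect ((560.9280395507812, 158.20693969726562), (84.41610717773438, 199.84051513671875), 0.22333413362503052)
```

View pics/w2.png

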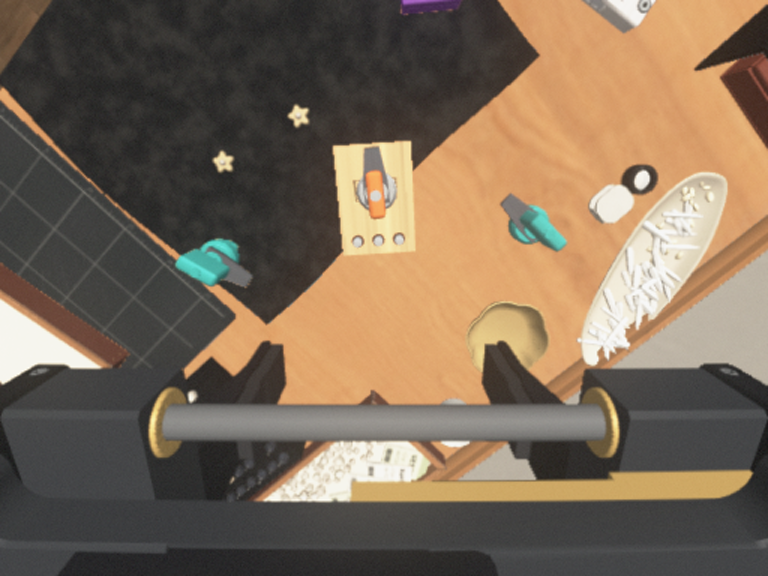

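The view shows the clamp in its block, its orange handle at (377,195), nose up at (373,155), and pins at row 240. The block's corners are at (333,145), (411,141), (415,251) and (343,255).

```bash
python3 - <<'E'
from h import *
p,d,C=wload('w2')
X=atz(C,np.array([(333,145),(411,141),(415,251),(343,255)])/1.5,.026);print('block',X.round(4),X.mean(0))
fn=X[:2].mean(0)-X[2:].mean(0);print('yaw',np.degrees(np.arctan2(-fn[0],fn[1])),np.linalg.norm(fn),np.linalg.norm(X[0]-X[1]))
h=cv2.cvtColor(p,cv2.COLOR_RGB2HSV)
print(h[128,251],h[140,251],h[120,232],h[225,220])
m=cv2.inRange(h,(4,150,120),(16,255,255));k=np.zeros_like(m);k[108:148,238:266]=m[108:148,238:266]
idx=np.argwhere(k>0)[:,::-1];print(len(idx),idx.mean(0),idx.min(0),idx.max(0))
P=wpt(C,idx,d[idx[:,1],idx[:,0]]);print('z',np.percentile(P[:,2],[5,25,50,75,95]).round(4))
t=P[abs(P[:,2]-np.percentile(P[:,2],90))<.006];print(len(t),t.mean(0));print(cv2.minAreaRect((t[:,:2]*1e3).astype(np.float32)))
# clamp origin predicted: block centre + 8mm along block y ; handle top at z .081
# two-view of handle top: w1 & w2
p1,d1,C1=wload('w1');m1=cv2.inRange(cv2.cvtColor(p1,cv2.COLOR_RGB2HSV),(4,150,120),(16,255,255));k1=np.zeros_like(m1);k1[180:220,2:45]=m1[180:220,2:45]
i1=np.argwhere(k1>0)[:,::-1];print('w1',len(i1),i1.min(0),i1.max(0),i1.mean(0))
print('tri blobs',tri([C,C1],[idx.mean(0),i1.mean(0)]))
E
```

```text
block [[ 0.4461 -0.1467  0.026 ]
 [ 0.4989 -0.1104  0.026 ]
 [ 0.5518 -0.1856  0.026 ]
 [ 0.4994 -0.2222  0.026 ]] [ 0.49904072 -0.16622909  0.026     ]
yaw 35.17598802943475 0.09214799498996153 0.06410434423530144
[ 20  10 220] [ 15 158 246] [ 22  81 242] [ 14 130 226]
232 [250.00862069 129.29310345] [244 114] [256 145]
z [0.0783 0.0795 0.0802 0.0809 0.0819]
231 [ 0.49490553 -0.15835634  0.08015086]
((495.01519775390625, -158.63436889648438), (11.164806365966797, 33.07603073120117), 37.46154022216797)
w1 558 [  7 186] [ 40 216] [ 23.45340502 200.32795699]
tri blobs [ 0.49513874 -0.1595077   0.06262251]
```

```bash
python3 -c "
from h import *
delta([.4949,-.159,.052],36.5)"
```

```text
tcp [ 0.531  -0.2078  0.2224] yawY 31.71 F [ 0.   0.2 -0. ] t 3.4667 d/80mm [ 0.755 -0.064  2.13 ] rot/180 [ 0.     -0.0001 -0.0266]
```

Call:
{"api": "servo_tool", "payload": {
  "targets": [
    {"dx":0.25,"dy":-0.021,"dz":0.2,"rx":0,"ry":0,"rz":0},
    {"dx":0.25,"dy":-0.021,"dz":0.2,"rx":0,"ry":0,"rz":0},
    {"dx":0.255,"dy":-0.022,"dz":0.2,"rx":0,"ry":0,"rz":0},
    {"dx":0,"dy":0,"dz":0.2,"rx":0,"ry":0,"rz":-0.0266},
    {"dx":0,"dy":0,"dz":0.2,"rx":0,"ry":0,"rz":0},
    {"dx":0,"dy":0,"dz":0,"rx":0,"ry":0,"rz":0},
    {"dx":0,"dy":0,"dz":0,"rx":0,"ry":0,"rz":0}
  ]
}}

```text
clock: 4.05
tcp_pos: [0.4943, -0.1598, 0.1423]
tcp_rot: [-0.001, 0.452, 0.892, -0.0]
force: [-0.3, 0.7, 0.2]
opening: 1.0
grasp_force: 0.0
```

```bash
python3 -c "
from h import *
delta([.4949,-.159,.052],36.5)"
```

```text
tcp [ 0.4943 -0.1598  0.1423] yawY 36.28 F [-0.3  0.7  0.2] t 4.05 d/80mm [0.003 0.013 1.128] rot/180 [-0.0003 -0.0003 -0.0012]
```

Call:
{"api": "servo_tool", "payload": {
  "targets": [
    {"dx":0.003,"dy":0.013,"dz":0.22,"rx":0,"ry":0,"rz":0},
    {"dx":0,"dy":0,"dz":0.22,"rx":0,"ry":0,"rz":0},
    {"dx":0,"dy":0,"dz":0.22,"rx":0,"ry":0,"rz":0},
    {"dx":0,"dy":0,"dz":0.22,"rx":0,"ry":0,"rz":0},
    {"dx":0,"dy":0,"dz":0.15,"rx":0,"ry":0,"rz":0},
    {"dx":0,"dy":0,"dz":0.1,"rx":0,"ry":0,"rz":0},
    {"dx":0,"dy":0,"dz":0,"rx":0,"ry":0,"rz":0},
    {"dx":0,"dy":0,"dz":0,"rx":0,"ry":0,"rz":0}
  ]
}}

```text
clock: 4.72
tcp_pos: [0.4958, -0.1597, 0.0526]
tcp_rot: [0.0, 0.453, 0.892, -0.0]
force: [-0.6, 0.4, -0.0]
opening: 1.002
grasp_force: 0.0
```

Call:
{"api": "servo_tool", "payload": {
  "targets": [
    {"dx":0,"dy":0,"dz":0,"rx":0,"ry":0,"rz":0},
    {"dx":0,"dy":0,"dz":0,"rx":0,"ry":0,"rz":0},
    {"dx":0,"dy":0,"dz":0,"rx":0,"ry":0,"rz":0},
    {"dx":0,"dy":0,"dz":0,"rx":0,"ry":0,"rz":0},
    {"dx":0,"dy":0,"dz":0,"rx":0,"ry":0,"rz":0},
    {"dx":0,"dy":0,"dz":0,"rx":0,"ry":0,"rz":0},
    {"dx":0,"dy":0,"dz":0,"rx":0,"ry":0,"rz":0},
    {"dx":0,"dy":0,"dz":0,"rx":0,"ry":0,"rz":0},
    {"dx":0,"dy":0,"dz":0,"rx":0,"ry":0,"rz":0}
  ],
  "claw": 1,
  "force": 30
}}

```text
clock: 5.47
tcp_pos: [0.4953, -0.1594, 0.0521]
tcp_rot: [-0.0, 0.453, 0.892, 0.0]
force: [-1.1, 0.0, 0.5]
opening: 0.401
grasp_force: 0.0
```

Call:
{"api": "servo_tool", "payload": {
  "targets": [
    {"dx":0,"dy":0,"dz":0,"rx":0,"ry":0,"rz":0},
    {"dx":0,"dy":0,"dz":0,"rx":0,"ry":0,"rz":0},
    {"dx":0,"dy":0,"dz":0,"rx":0,"ry":0,"rz":0},
    {"dx":0,"dy":0,"dz":0,"rx":0,"ry":0,"rz":0},
    {"dx":0,"dy":0,"dz":0,"rx":0,"ry":0,"rz":0},
    {"dx":0,"dy":0,"dz":0,"rx":0,"ry":0,"rz":0},
    {"dx":0,"dy":0,"dz":0,"rx":0,"ry":0,"rz":0}
  ]
}}

```text
clock: 6.05
tcp_pos: [0.4953, -0.1595, 0.0521]
tcp_rot: [-0.0, 0.453, 0.892, -0.0]
force: [-0.2, -0.6, 0.5]
opening: 0.136
grasp_force: 30.0
```

Grip confirmed: the opening is 11.8 mm, matching the 12 mm handle. Now lifting straight up, then on to the slot.

Call:
{"api": "servo_tool", "payload": {
  "targets": [
    {"dx":0,"dy":0,"dz":-0.15,"rx":0,"ry":0,"rz":0},
    {"dx":0,"dy":0,"dz":-0.2,"rx":0,"ry":0,"rz":0},
    {"dx":0,"dy":0,"dz":-0.25,"rx":0,"ry":0,"rz":0},
    {"dx":0,"dy":0,"dz":-0.25,"rx":0,"ry":0,"rz":0},
    {"dx":0,"dy":0,"dz":-0.25,"rx":0,"ry":0,"rz":0},
    {"dx":0,"dy":0,"dz":-0.25,"rx":0,"ry":0,"rz":0},
    {"dx":0,"dy":0,"dz":0,"rx":0,"ry":0,"rz":0}
  ]
}}

```text
clock: 6.63
tcp_pos: [0.4979, -0.1603, 0.1648]
tcp_rot: [0.003, 0.453, 0.892, 0.001]
force: [1.4, -0.9, -1.3]
opening: 0.135
grasp_force: 30.0
```

Call:
{"api": "servo_tool", "payload": {
  "targets": [
    {"dx":0,"dy":0,"dz":0,"rx":0,"ry":0,"rz":-0.037},
    {"dx":0,"dy":0,"dz":0,"rx":0,"ry":0,"rz":-0.037},
    {"dx":0,"dy":0,"dz":0,"rx":0,"ry":0,"rz":-0.037},
    {"dx":0,"dy":0,"dz":0,"rx":0,"ry":0,"rz":-0.037},
    {"dx":0,"dy":0,"dz":0,"rx":0,"ry":0,"rz":-0.037},
    {"dx":0,"dy":0,"dz":0,"rx":0,"ry":0,"rz":-0.037},
    {"dx":0,"dy":0,"dz":0,"rx":0,"ry":0,"rz":-0.037},
    {"dx":0,"dy":0,"dz":0,"rx":0,"ry":0,"rz":-0.037}
  ]
}}

```text
clock: 7.3
tcp_pos: [0.4948, -0.1594, 0.1596]
tcp_rot: [-0.0, 0.002, 1.0, 0.0]
force: [-0.8, 1.3, -1.7]
opening: 0.14
grasp_force: 30.0
```

```bash
python3 -c "
from h import *
print(read_state()['opening'],read_state()['grasp_force'])
delta([.61,.09,.165],90)"
```

```text
0.1399355488730777 29.985012493561953
tcp [ 0.4948 -0.1594  0.1596] yawY 89.78 F [-0.8  1.3 -1.7] t 7.3 d/80mm [-1.428  3.123 -0.068] rot/180 [ 0.0001 -0.0003 -0.0012]
```

Call:
{"api": "servo_tool", "payload": {
  "targets": [
    {"dx":-0.143,"dy":0.312,"dz":-0.01,"rx":0,"ry":0,"rz":0},
    {"dx":-0.143,"dy":0.312,"dz":0,"rx":0,"ry":0,"rz":0},
    {"dx":-0.143,"dy":0.312,"dz":0,"rx":0,"ry":0,"rz":0},
    {"dx":-0.143,"dy":0.312,"dz":0,"rx":0,"ry":0,"rz":0},
    {"dx":-0.143,"dy":0.312,"dz":0,"rx":0,"ry":0,"rz":0},
    {"dx":-0.143,"dy":0.312,"dz":0,"rx":0,"ry":0,"rz":0},
    {"dx":-0.143,"dy":0.312,"dz":0,"rx":0,"ry":0,"rz":0},
    {"dx":-0.143,"dy":0.312,"dz":0,"rx":0,"ry":0,"rz":0},
    {"dx":-0.143,"dy":0.312,"dz":0,"rx":0,"ry":0,"rz":0},
    {"dx":-0.143,"dy":0.312,"dz":0,"rx":0,"ry":0,"rz":0}
  ]
}}

```text
clock: 8.13
tcp_pos: [0.612, 0.0903, 0.1602]
tcp_rot: [-0.001, 0.005, 1.0, -0.0]
force: [-0.0, -0.6, -1.3]
opening: 0.137
grasp_force: 30.0
```

Call:
{"api": "servo_tool", "payload": {
  "targets": [
    {"dx":0,"dy":0,"dz":0,"rx":0,"ry":0,"rz":0},
    {"dx":0,"dy":0,"dz":0,"rx":0,"ry":0,"rz":0},
    {"dx":0,"dy":0,"dz":0,"rx":0,"ry":0,"rz":0}
  ]
}}

```text
clock: 8.38
tcp_pos: [0.6115, 0.0882, 0.1602]
tcp_rot: [-0.001, 0.005, 1.0, -0.001]
force: [1.0, -0.7, -1.5]
opening: 0.137
grasp_force: 30.0
```

```bash
python3 - <<'E'
from h import *
wgrab('w3')
p,d,C=wload('w3')
h=cv2.cvtColor(p,cv2.COLOR_RGB2HSV);w=cv2.inRange(h,(0,0,165),(180,40,255));w[230:]=0
n,l,s,c=cv2.connectedComponentsWithStats(w);print([ (list(map(int,s[i])),c[i].round()) for i in range(1,n) if s[i][4]>300])
E
```

```text
[([225, 97, 192, 35, 4506], array([304., 112.])), ([227, 145, 165, 32, 3441], array([293., 163.]))]
```

View pics/w3.png

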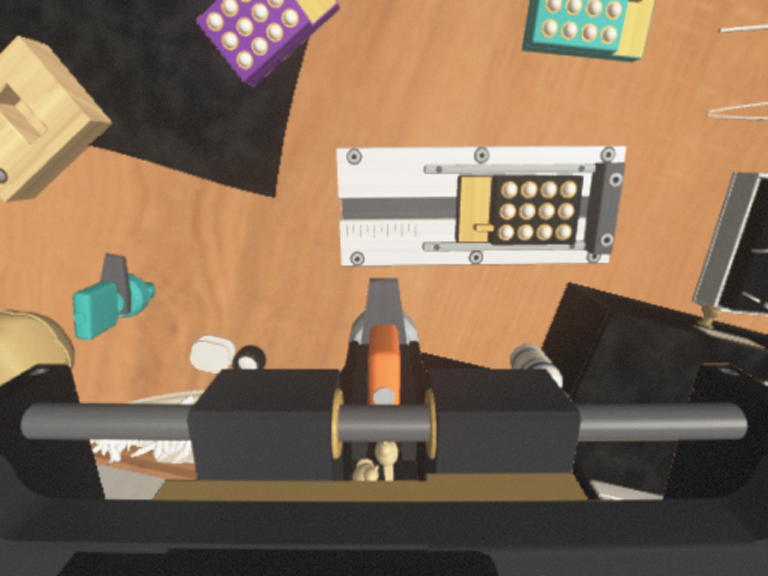

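The clamp hangs upright with its nose tip at (385,280). The plate's corners are at (337,148), (626,146), (610,263) and (341,266). The slot band covers rows 198–218, and the toe is at (475,210).

```bash
python3 - <<'E'
from h import *
from scipy.optimize import least_squares
p,d,C=wload('w3');st=np.load('w3.npz')
h=cv2.cvtColor(p,cv2.COLOR_RGB2HSV);w=cv2.inRange(h,(0,0,165),(180,40,255));w[180:]=0;w[:,:215]=0;w[:92]=0;w[:,424:]=0
X=atz(C,np.argwhere(w>0)[:,::-1].astype(float),.023);print('white rect',cv2.minAreaRect((X[:,:2]*1e3).astype(np.float32)))
g=cv2.cvtColor(p,cv2.COLOR_RGB2GRAY).astype(float)
A=[];
for u in range(235,300,5):
    col=g[120:155,u];gr=np.diff(cv2.GaussianBlur(col[:,None],(1,5),0)[:,0])
    a=120+gr.argmin()+.5;b=120+gr.argmax()+.5;A.append((u,a,b))
A=np.array(A);print(A[:,1:].T)
Z=[atz(C,A[:,[0,i]],.023) for i in(1,2)]
for z in Z: k=np.polyfit(z[:,1],z[:,0],1);print('edge slope deg',-np.degrees(np.arctan(k[0])),'x at y=.08',np.polyval(k,.08))
q=st['rot'];Rt=Ro.from_quat(np.r_[q[1:],q[0]]).as_matrix()
t=proj(C,[st['pos']+Rt@np.array(v) for v in[(.035,0,.005),(.035,.006,.005),(.035,-.006,.005)]])*1.5;print('nose tip pred px',t)
print('plate z depth',np.median([wpt(C,[(u,v)],[d[v,u]])[0,2] for u in range(240,280,5) for v in(105,110,120,170)]))
# carrier: rear edge of toe (px/1.5) at z=.035
print('toe rear',atz(C,np.array([(457.5,178),(458,242)])/1.5,.035))
print('tilt of tool z',Rt[:,2])
h2=orange(p,(0,0,1,1))
E
```

```text
white rect ((560.0775146484375, 156.1448211669922), (82.81929016113281, 200.6472930908203), 0.1058594286441803)
[[131.5 131.5 131.5 131.5 131.5 131.5 131.5 131.5 131.5 131.5 130.5 130.5
  130.5]
 [146.5 145.5 145.5 145.5 145.5 145.5 145.5 145.5 145.5 145.5 145.5 145.5
  145.5]]
edge slope deg 0.42465893857666176 x at y=.08 0.5525302447749508
edge slope deg -0.1248034531214441 x at y=.08 0.5675171251700039
nose tip pred px [[384.75321152 280.78593018]
 [398.98371092 280.79297762]
 [370.52211104 280.77957136]]
plate z depth 0.02276535940606847
toe rear [[0.5393042  0.13807485 0.035     ]
 [0.58290358 0.14033973 0.035     ]]
tilt of tool z [-0.001412   -0.00133303 -0.99999811]
```

```bash
python3 -c "
from h import *
delta([.560,.0785,.085],90.1)"
```

```text
tcp [0.6116 0.0874 0.1605] yawY 89.37 F [-0.8  0.3 -2.2] t 8.4333 d/80mm [ 0.643 -0.117  0.944] rot/180 [-0.0004 -0.0003 -0.0041]
```

Call:
{"api": "servo_tool", "payload": {
  "targets": [
    {"dx":0.21,"dy":-0.04,"dz":0,"rx":0,"ry":0,"rz":-0.004},
    {"dx":0.21,"dy":-0.04,"dz":0,"rx":0,"ry":0,"rz":0},
    {"dx":0.21,"dy":-0.04,"dz":0.1,"rx":0,"ry":0,"rz":0},
    {"dx":0,"dy":0,"dz":0.2,"rx":0,"ry":0,"rz":0},
    {"dx":0,"dy":0,"dz":0.2,"rx":0,"ry":0,"rz":0},
    {"dx":0,"dy":0,"dz":0.2,"rx":0,"ry":0,"rz":0},
    {"dx":0,"dy":0,"dz":0.2,"rx":0,"ry":0,"rz":0},
    {"dx":0,"dy":0,"dz":0,"rx":0,"ry":0,"rz":0},
    {"dx":0,"dy":0,"dz":0,"rx":0,"ry":0,"rz":0}
  ]
}}

```text
clock: 9.18
tcp_pos: [0.5608, 0.078, 0.0886]
tcp_rot: [-0.001, -0.001, 1.0, -0.0]
force: [0.6, 0.1, -1.4]
opening: 0.138
grasp_force: 30.0
```

```bash
python3 -c "
from h import *
delta([.560,.0785,.05],90.1)"
```

```text
tcp [0.5608 0.078  0.0886] yawY 90.06 F [ 0.6  0.1 -1.4] t 9.1833 d/80mm [0.01  0.006 0.482] rot/180 [-0.0002 -0.0005 -0.0002]
```

Descending 1.6 mm a row near the mouth, watching the force.

Call:
{"api": "servo_tool", "payload": {
  "targets": [
    {"dx":0.008,"dy":0,"dz":0.12,"rx":0,"ry":0,"rz":0},
    {"dx":0,"dy":0,"dz":0.12,"rx":0,"ry":0,"rz":0},
    {"dx":0,"dy":0,"dz":0.05,"rx":0,"ry":0,"rz":0},
    {"dx":0,"dy":0,"dz":0.04,"rx":0,"ry":0,"rz":0},
    {"dx":0,"dy":0,"dz":0.03,"rx":0,"ry":0,"rz":0},
    {"dx":0,"dy":0,"dz":0,"rx":0,"ry":0,"rz":0}
  ]
}}

```text
clock: 9.68
tcp_pos: [0.5608, 0.0795, 0.0597]
tcp_rot: [-0.0, -0.002, 1.0, -0.0]
force: [-0.6, -0.6, -2.6]
opening: 0.132
grasp_force: 30.0
```

Call:
{"api": "servo_tool", "payload": {
  "targets": [
    {"dx":0,"dy":0,"dz":0.05,"rx":0,"ry":0,"rz":0},
    {"dx":0,"dy":0,"dz":0.04,"rx":0,"ry":0,"rz":0},
    {"dx":0,"dy":0,"dz":0.025,"rx":0,"ry":0,"rz":0},
    {"dx":0,"dy":0,"dz":0.01,"rx":0,"ry":0,"rz":0},
    {"dx":0,"dy":0,"dz":0,"rx":0,"ry":0,"rz":0}
  ]
}}

```text
clock: 10.1
tcp_pos: [0.5609, 0.0795, 0.0499]
tcp_rot: [-0.0, -0.002, 1.0, -0.0]
force: [-0.6, -0.1, -1.6]
opening: 0.135
grasp_force: 30.0
```

Call:
{"api": "servo_tool", "payload": {
  "targets": [
    {"dx":0,"dy":0,"dz":0.008,"rx":0,"ry":0,"rz":0},
    {"dx":0,"dy":0,"dz":0.007,"rx":0,"ry":0,"rz":0},
    {"dx":0,"dy":0,"dz":0,"rx":0,"ry":0,"rz":0},
    {"dx":0,"dy":0,"dz":0,"rx":0,"ry":0,"rz":0}
  ]
}}

```text
clock: 10.43
tcp_pos: [0.5612, 0.0795, 0.0491]
tcp_rot: [0.0, -0.002, 1.0, 0.0]
force: [0.1, -0.3, -1.6]
opening: 0.138
grasp_force: 30.0
```

Call:
{"api": "servo_tool", "payload": {
  "targets": [
    {"dx":0,"dy":0,"dz":0.008,"rx":0,"ry":0,"rz":0},
    {"dx":0,"dy":0,"dz":0.007,"rx":0,"ry":0,"rz":0},
    {"dx":0,"dy":0,"dz":0,"rx":0,"ry":0,"rz":0},
    {"dx":0,"dy":0,"dz":0,"rx":0,"ry":0,"rz":0}
  ]
}}

```text
clock: 10.77
tcp_pos: [0.5613, 0.0796, 0.049]
tcp_rot: [0.0, -0.002, 1.0, 0.0]
force: [-3.0, -0.7, 6.8]
opening: 0.136
grasp_force: 30.0
```

The clamp is seated, with contact at 6.8 N. I'll ease off, centre it in the slot and slide towards the carrier.

Call:
{"api": "servo_tool", "payload": {
  "targets": [
    {"dx":0.009,"dy":0,"dz":-0.009,"rx":0,"ry":0,"rz":0},
    {"dx":0,"dy":0.05,"dz":0,"rx":0,"ry":0,"rz":0},
    {"dx":0,"dy":0.08,"dz":0,"rx":0,"ry":0,"rz":0},
    {"dx":0,"dy":0.08,"dz":0,"rx":0,"ry":0,"rz":0},
    {"dx":0,"dy":0.08,"dz":0,"rx":0,"ry":0,"rz":0},
    {"dx":0,"dy":0.08,"dz":0,"rx":0,"ry":0,"rz":0},
    {"dx":0,"dy":0.05,"dz":0,"rx":0,"ry":0,"rz":0},
    {"dx":0,"dy":0,"dz":0,"rx":0,"ry":0,"rz":0}
  ]
}}

```text
clock: 11.43
tcp_pos: [0.5609, 0.115, 0.0491]
tcp_rot: [0.001, -0.003, 1.0, 0.0]
force: [1.1, -0.7, 5.0]
opening: 0.14
grasp_force: 30.0
```

Call:
{"api": "servo_tool", "payload": {
  "targets": [
    {"dx":0,"dy":0.025,"dz":-0.003,"rx":0,"ry":0,"rz":0},
    {"dx":0,"dy":0.025,"dz":0,"rx":0,"ry":0,"rz":0},
    {"dx":0,"dy":0.025,"dz":0,"rx":0,"ry":0,"rz":0},
    {"dx":0,"dy":0.025,"dz":0,"rx":0,"ry":0,"rz":0},
    {"dx":0,"dy":0.025,"dz":0,"rx":0,"ry":0,"rz":0},
    {"dx":0,"dy":0.025,"dz":0,"rx":0,"ry":0,"rz":0},
    {"dx":0,"dy":0.025,"dz":0,"rx":0,"ry":0,"rz":0},
    {"dx":0,"dy":0.025,"dz":0,"rx":0,"ry":0,"rz":0},
    {"dx":0,"dy":0.025,"dz":0,"rx":0,"ry":0,"rz":0}
  ]
}}

```text
clock: 12.18
tcp_pos: [0.5606, 0.1302, 0.0491]
tcp_rot: [0.0, -0.001, 1.0, -0.001]
force: [-0.1, -4.6, 6.3]
opening: 0.138
grasp_force: 30.0
```

Call:
{"api": "servo_tool", "payload": {
  "targets": [
    {"dx":0,"dy":0.012,"dz":0,"rx":0,"ry":0,"rz":0},
    {"dx":0,"dy":0.012,"dz":0,"rx":0,"ry":0,"rz":0},
    {"dx":0,"dy":0,"dz":0,"rx":0,"ry":0,"rz":0}
  ]
}}

```text
clock: 12.43
tcp_pos: [0.5605, 0.1324, 0.0491]
tcp_rot: [0.0, -0.001, 1.0, -0.001]
force: [0.0, -4.4, 6.1]
opening: 0.135
grasp_force: 30.0
```

Call:
{"api": "servo_tool", "payload": {
  "targets": [
    {"dx":0,"dy":0.012,"dz":0,"rx":0,"ry":0,"rz":0},
    {"dx":0,"dy":0.012,"dz":0,"rx":0,"ry":0,"rz":0},
    {"dx":0,"dy":0.012,"dz":0,"rx":0,"ry":0,"rz":0},
    {"dx":0,"dy":0.012,"dz":0,"rx":0,"ry":0,"rz":0},
    {"dx":0,"dy":0,"dz":0,"rx":0,"ry":0,"rz":0}
  ]
}}

```text
clock: 12.85
tcp_pos: [0.5605, 0.1362, 0.049]
tcp_rot: [0.0, -0.001, 1.0, -0.001]
force: [-0.5, -4.5, 6.4]
opening: 0.133
grasp_force: 30.0
```

Call:
{"api": "servo_tool", "payload": {
  "targets": [
    {"dx":0,"dy":0.01,"dz":0,"rx":0,"ry":0,"rz":0},
    {"dx":0,"dy":0.01,"dz":0,"rx":0,"ry":0,"rz":0},
    {"dx":0,"dy":0,"dz":0,"rx":0,"ry":0,"rz":0}
  ]
}}

```text
clock: 13.1
tcp_pos: [0.5606, 0.1376, 0.0491]
tcp_rot: [0.0, -0.001, 1.0, -0.001]
force: [0.1, -4.4, 5.7]
opening: 0.134
grasp_force: 30.0
```

Call:
{"api": "servo_tool", "payload": {
  "targets": [
    {"dx":0,"dy":0.01,"dz":0,"rx":0,"ry":0,"rz":0},
    {"dx":0,"dy":0.01,"dz":0,"rx":0,"ry":0,"rz":0},
    {"dx":0,"dy":0,"dz":0,"rx":0,"ry":0,"rz":0}
  ]
}}

```text
clock: 13.35
tcp_pos: [0.5606, 0.1378, 0.0491]
tcp_rot: [0.0, -0.001, 1.0, -0.002]
force: [-0.4, -7.6, 6.8]
opening: 0.133
grasp_force: 30.0
```

The carrier is home: motion stopped at y = 0.1378 (0.1375 expected) as the force rose. Now the quarter turn, with the light push kept on.

Call:
{"api": "servo_tool", "payload": {
  "targets": [
    {"dx":0,"dy":0.005,"dz":-0.005,"rx":0,"ry":0,"rz":0.02},
    {"dx":0,"dy":0,"dz":0,"rx":0,"ry":0,"rz":0.038},
    {"dx":0,"dy":0,"dz":0,"rx":0,"ry":0,"rz":0.038},
    {"dx":0,"dy":0,"dz":0,"rx":0,"ry":0,"rz":0.038},
    {"dx":0,"dy":0,"dz":0,"rx":0,"ry":0,"rz":0.038},
    {"dx":0,"dy":0,"dz":0,"rx":0,"ry":0,"rz":0.038},
    {"dx":0,"dy":0,"dz":0,"rx":0,"ry":0,"rz":0}
  ]
}}

```text
clock: 13.93
tcp_pos: [0.5592, 0.1369, 0.0491]
tcp_rot: [-0.001, 0.326, 0.946, -0.003]
force: [-3.2, -8.8, 8.6]
opening: 0.134
grasp_force: 30.0
```

```bash
python3 -c "
from h import *
delta([.560,.1378,.049],0.1);print(read_state()['torque'])"
```

```text
tcp [0.5592 0.1369 0.0491] yawY 52.0 F [-3.2 -8.8  8.6] t 13.9333 d/80mm [-0.001  0.016  0.001] rot/180 [-0.0016  0.001   0.2884]
[-2.27005243  0.73124084  0.04227163]
```

Call:
{"api": "servo_tool", "payload": {
  "targets": [
    {"dx":0,"dy":0,"dz":0,"rx":0,"ry":0,"rz":0.036},
    {"dx":0,"dy":0,"dz":0,"rx":0,"ry":0,"rz":0.036},
    {"dx":0,"dy":0,"dz":0,"rx":0,"ry":0,"rz":0.036},
    {"dx":0,"dy":0,"dz":0,"rx":0,"ry":0,"rz":0.036},
    {"dx":0,"dy":0,"dz":0,"rx":0,"ry":0,"rz":0.036},
    {"dx":0,"dy":0,"dz":0,"rx":0,"ry":0,"rz":0.036},
    {"dx":0,"dy":0,"dz":0,"rx":0,"ry":0,"rz":0.036},
    {"dx":0,"dy":0,"dz":0,"rx":0,"ry":0,"rz":0.036},
    {"dx":0,"dy":0,"dz":0,"rx":0,"ry":0,"rz":0}
  ]
}}

```text
clock: 14.68
tcp_pos: [0.5586, 0.1362, 0.0491]
tcp_rot: [0.0, 0.706, 0.708, -0.003]
force: [-4.7, -8.9, 10.9]
opening: 0.132
grasp_force: 30.0
```

```bash
python3 -c "
from h import *
delta([.560,.1378,.049],0.1);print(read_state()['torque'])"
```

```text
tcp [0.5586 0.1362 0.0491] yawY 0.16 F [-4.7 -8.9 10.9] t 14.6833 d/80mm [0.02  0.018 0.001] rot/180 [-0.0014  0.0018  0.0003]
[-2.58828342  1.09056706 -0.04435713]
```

Locked at yaw 0.2°. I'll relieve the side load, then open.

Call:
{"api": "servo_tool", "payload": {
  "targets": [
    {"dx":0,"dy":-0.015,"dz":-0.01,"rx":0,"ry":0,"rz":0},
    {"dx":0,"dy":0,"dz":0,"rx":0,"ry":0,"rz":0},
    {"dx":0,"dy":0,"dz":0,"rx":0,"ry":0,"rz":0}
  ]
}}

```text
clock: 14.93
tcp_pos: [0.5583, 0.1364, 0.0492]
tcp_rot: [0.001, 0.704, 0.71, -0.003]
force: [0.1, -8.6, 3.7]
opening: 0.135
grasp_force: 30.0
```

Call:
{"api": "servo_tool", "payload": {
  "targets": [
    {"dx":-0.012,"dy":0,"dz":0,"rx":0,"ry":0,"rz":0},
    {"dx":0,"dy":0,"dz":0,"rx":0,"ry":0,"rz":0}
  ]
}}

```text
clock: 15.1
tcp_pos: [0.5583, 0.1363, 0.0491]
tcp_rot: [0.001, 0.704, 0.71, -0.002]
force: [-0.4, -8.5, 2.9]
opening: 0.136
grasp_force: 30.0
```

Call:
{"api": "servo_tool", "payload": {
  "targets": [
    {"dx":0,"dy":0,"dz":0,"rx":0,"ry":0,"rz":0},
    {"dx":0,"dy":0,"dz":0,"rx":0,"ry":0,"rz":0},
    {"dx":0,"dy":0,"dz":0,"rx":0,"ry":0,"rz":0},
    {"dx":0,"dy":0,"dz":0,"rx":0,"ry":0,"rz":0},
    {"dx":0,"dy":0,"dz":0,"rx":0,"ry":0,"rz":0},
    {"dx":0,"dy":0,"dz":0,"rx":0,"ry":0,"rz":0},
    {"dx":0,"dy":0,"dz":0,"rx":0,"ry":0,"rz":0},
    {"dx":0,"dy":0,"dz":0,"rx":0,"ry":0,"rz":0}
  ],
  "claw": -0.2
}}

```text
clock: 15.77
tcp_pos: [0.559, 0.1397, 0.05]
tcp_rot: [-0.0, 0.704, 0.71, 0.0]
force: [0.8, 0.2, -0.1]
opening: 0.583
grasp_force: 0.0
```

Call:
{"api": "servo_tool", "payload": {
  "targets": [
    {"dx":0,"dy":0,"dz":-0.15,"rx":0,"ry":0,"rz":0},
    {"dx":0,"dy":0,"dz":-0.25,"rx":0,"ry":0,"rz":0},
    {"dx":0,"dy":0,"dz":-0.3,"rx":0,"ry":0,"rz":0},
    {"dx":-0.2,"dy":0,"dz":-0.3,"rx":0,"ry":0,"rz":0},
    {"dx":-0.3,"dy":0,"dz":-0.3,"rx":0,"ry":0,"rz":0},
    {"dx":-0.3,"dy":0,"dz":0,"rx":0,"ry":0,"rz":0},
    {"dx":0,"dy":0,"dz":0,"rx":0,"ry":0,"rz":0},
    {"dx":0,"dy":0,"dz":0,"rx":0,"ry":0,"rz":0}
  ]
}}

```text
clock: 16.43
tcp_pos: [0.56, 0.0737, 0.1554]
tcp_rot: [0.0, 0.705, 0.709, 0.001]
force: [0.2, -0.6, 0.3]
opening: 0.6
grasp_force: 0.0
```

```bash
python3 - <<'E'
from h import *
wgrab('w4')
C=wload('w4')[2]
f=np.array([.560,.1565,.023])
def F(x,y,z):return f+np.array([x,y,z])/1e3
print('pred px: rear toe',proj(C,[F(-23,-2,12),F(23,-2,12)])*1.5,'nose tip',proj(C,[F(0,16,21)])*1.5,'handle top ends',proj(C,[F(0,-2,55),F(0,-36,55)])*1.5,'fence inner top',proj(C,[F(0,78,18)])*1.5,'carrier far top',proj(C,[F(0,78,22)])*1.5,'collar back',proj(C,[F(0,-36,14)])*1.5)
E
```

```text
pred px: rear toe [[346.4782765  166.30687471]
 [416.5028882  166.75279409]] nose tip [[381.61067081 136.5832578 ]] handle top ends [[381.32815059 167.25943531]
 [381.04837844 228.23266308]] fence inner top [[382.15218619  25.32862399]] carrier far top [[382.14724863  23.1463857 ]] collar back [[381.24720994 218.95956191]]
```

View pics/w4.png

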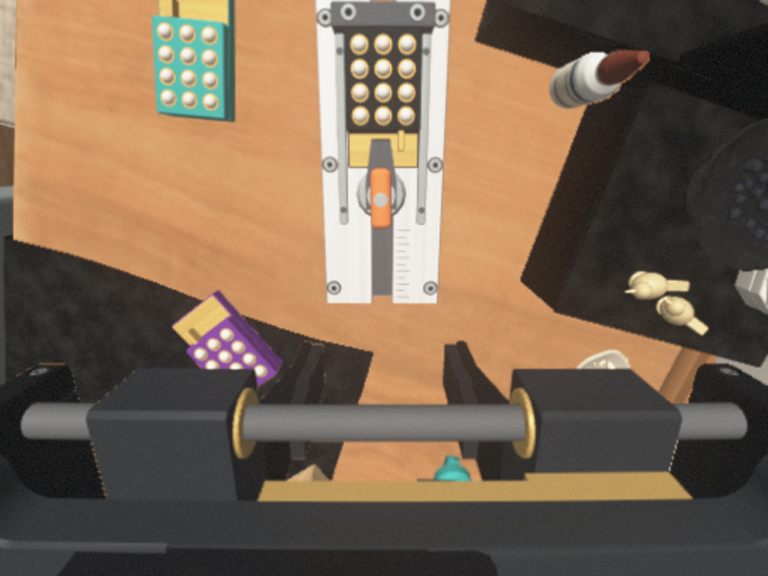

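The clamp is locked, nose over the toe. Nose tip at (381,138), toe rear at row 166 and handle at rows 168–228 all match prediction. I'll take one close crop to check the gaps.

```bash
python3 - <<'E'
from h import *
p,d,C=wload('w4');c=cv2.resize(p[0:160,210:302],None,fx=3.7,fy=3.7,interpolation=2)
s=grab_frame('scene')[0];e=cv2.resize(s[150:215,205:290],(450,344),interpolation=2)
o=np.zeros((592,795,3),np.uint8);o[:c.shape[0],:c.shape[1]]=c;o[:344,345:795]=e;cv2.imwrite('pics/crop2.png',o[:,:,::-1])
h=cv2.cvtColor(p,cv2.COLOR_RGB2HSV);m=cv2.inRange(h,(4,150,120),(16,255,255));k=np.zeros_like(m);k[108:156,242:266]=m[108:156,242:266]
i=np.argwhere(k>0)[:,::-1];P=wpt(C,i,d[i[:,1],i[:,0]]);print(P.mean(0),np.percentile(P[:,2],[10,50,90]),cv2.minAreaRect((P[:,:2]*1e3).astype(np.float32)))
E
```

```text
[0.55933423 0.13825197 0.07864247] [0.07625704 0.07732242 0.07833993] ((559.0464477539062, 139.17120361328125), (10.27727222442627, 35.909000396728516), 0.5285131931304932)
```

View pics/crop2.png

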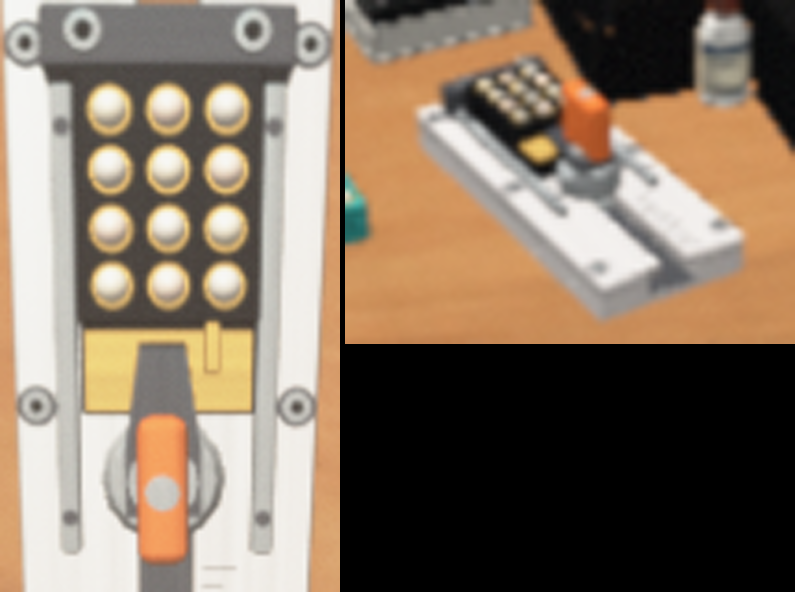

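The crop shows the carrier tight against the fence at (165,70). The collar meets the toe, the nose is straight over the brass at (162,345), and the handle top is at z = 0.078, so it's seated flat.

```bash
python3 -c "
from plant import *
print(sign_off())"
```

```text
the job is handed in; nothing more can be done
None
```

The job is handed in: the carrier is home against the fence and the clamp is locked, seated flat and snug with its nose over the brass toe, after about 16.5 s on the robot's clock.

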